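# Shut the marked air valve in the bench box

### The job

Slide the wooden cover of the compressed-air valve box all the way back, away from you, and then push the handle of the marked valve, the one that ends in a round plate, clockwise until it is fully shut, square across its pipe. Only push with the fingers: do not lift the cover off or pick anything up, and leave the other valve's handle and the things on the bench as they are.

Things in the scene. Friction and masses are not known exactly. Their poses are not given: they have to be found in the camera images.
- box: Plywood valve box fixed on the bench, 300 (x) x 280 (y) x 80 mm high. Origin: centre of its underside. x points away from the robot (within 0.35 rad), y left, z up. Robot-side half: opening x -140 to 0, y -130 to +130 mm with two ball valves, stems at x -45, y +50 and -50 mm; either may be the marked one. Far half: closed deck. A strip along each long edge rises to 94 mm.
- cover_slide (a joint): How far the cover is slid along the box's +x, in m: 0 closed over the opening, 0.145 fully back over the deck, at its stop. Starts between 0 and 0.03. About 2.5 N of friction; it stays where it is left.
- cover_lift (a joint): How far the cover (about 0.5 kg) is lifted off the runners, in m; 0 lying in place. It lies loose and should stay at 0.
- cover_batten (a point): Centre of the wooden batten to push against, in the middle of the cover: 24 mm along the box's x, 140 mm along its y, from 92 to 118 mm above the bench. The cover is a light wood panel 150 (x) x 254 (y) x 11 mm, its top 92 mm above the bench.
- marked_handle (a joint): Turn of the marked valve's handle in rad: 0 open (it points along its pipe to the box's -x, towards the robot), pi/2 fully shut (it points to the box's +y), at a stop. Grows clockwise seen from above; starts between 0 and 0.3; takes about 0.2 N m and stays where left.
- marked_stem (a point): Point on the upright turning axis of the marked valve, at mid height of its handle (65 mm above the bench). The hub there is 24 mm across, up to 73 mm high. Pipe and valve body below the handle reach up to 46 mm above the bench, so a fingertip may go down to about 50 mm beside the handle.
- marked_tip (a point): Far end of the marked handle, 70 mm from its turning axis, at mid height. The handle is a plain steel bar 14 mm wide that ends in a round flat plate 32 mm across (centre 54 mm from the axis); both 10 mm thick, from 60 to 70 mm above the bench.
- plain_tip (a point): Far end of the other valve's handle, 70 mm from its turning axis: a straight steel bar of the same 14 mm width and the same height without a round plate. It starts within 0.12 rad of pointing to the box's -x and is to be left alone.
- chisel: Wood chisel lying loose beside the box, about 260 mm long and 28 mm tall, dark wooden handle; origin under the joint of handle and blade, at bench height, x along the blade. To be left alone.
- glue: Closed glue jar standing loose beside the box, 64 mm diameter, 85 mm tall; origin at the centre of its underside. To be left alone.
- offcut: Loose pale wooden offcut 110 x 45 x 35 mm beside the box; origin at the centre of its underside. To be left alone.

How it is judged:
On the way, in this order (a step that is already met when the one before it is completed fails the run):
1. the cover is slid fully back (at least 130 of 145 mm) (value of joint cover_slide above 0.13 m), for 0.2 s.
2. the marked handle is pushed shut (value of joint marked_handle above 1.45 rad), for 0.2 s.
At the end, for the whole second after the job is handed in: The cover lies in its runners, slid back by at least 130 mm; the marked handle is turned to at least 1.45 rad (within 7 degrees of square across its pipe) and at rest; the other handle's end is within 10 mm and the chisel, jar and offcut within 25 mm of where they started (value of joint cover_slide above 0.13 m and value of joint marked_handle above 1.45 rad and value of joint cover_lift below 0.005 m and distance of plain_tip from where it was at the start of the episode below 0.01 m and velocity of joint marked_handle below 0.05 rad/s and distance of each of chisel, glue, offcut from where it was at the start of the episode below 0.025 m); the robot touches nothing.
It fails at once if the cover is lifted out of its runners (more than 15 mm) instead of slid (value of joint cover_lift above 0.015 m).
It fails at once if the plain valve's handle is moved (its end by more than 10 mm) (distance of plain_tip from where it was at the start of the episode above 0.01 m).
It fails at once if the chisel is lifted or moved by more than 25 mm (distance of chisel from where it was at the start of the episode above 0.025 m or height (world z) of chisel above 0.02 m).
It fails at once if the glue jar is lifted or moved by more than 25 mm (distance of glue from where it was at the start of the episode above 0.025 m or height (world z) of glue above 0.02 m).
It fails at once if the wooden offcut is lifted or moved by more than 25 mm (distance of offcut from where it was at the start of the episode above 0.025 m or height (world z) of offcut above 0.02 m).
It also fails if it takes over 48 s, if anything falls off the work surface, if the arm or the gripper's body presses on something with over 40 N, if the wrist force passes 120 N, or if a joint passes its speed limit or range.

### The arm

A 7-joint arm with a two-finger parallel gripper is mounted at the origin on the work surface. World frame = base frame: x ahead of the robot, y to its left, z up, the work surface at z = 0. Lengths are in m, angles in rad, forces in N, time in s.
With the tool pointing down it reaches from about 0.4 to 0.85 m from the base axis. Payload 10.4 kg.
Tool frame: the origin (TCP) lies midway between the tips of the shut fingers; the grasp point (between the pads) lies 19 mm behind it; z points along the fingers, y is the direction in which the jaws open and shut (so a half turn about z gives the same grasp; the last joint's range is limited). The gripper opens to 85 mm and grips with 20 to 120 N. Pads are 22 mm wide; open, the fingers measure 114 mm over their backs; the gripper's body (76 mm by 85 mm) begins 54 mm behind the grasp point. The pads swing forward as they close: fully open they stand 13 mm farther back than shut.
Start: joints at [1.182, 0.332, -0.065, 1.46, 0.022, 1.35, -0.088], TCP at [0.224, -0.584, 0.205] pointing down, gripper open.
Joint ranges: [-2.6, 2.6], [-0.5, 2.12], [-1.47, 1.34], [0.16, 2.42], [-1.27, 4.41], [0.06, 2.06], [-2.6, 2.6]. Speed limits (rad/s): [2.22, 2.22, 2.79, 2.79, 3.14, 3.14, 3.14].

### API

Orientations are given as a unit quaternion [x, y, z, w].
In Python, from workcell import manip, viewer gives the robot as it stands.
- The arm moves only by the tool move_arm, never from a script. Its argument "deltas" is a list of rows, each a list of 7 numbers: the shift along the tool's x, y, z in m, then the turn, a rotation vector about the tool's x, y, z in degrees, then the opening, from -1 (shut) to 1 (fully open). In form: [[dx, dy, dz, wx, wy, wz, gripper], ...]. A call has 1 to 10 rows; each row shifts and turns the commanded pose from where the row before left it, along the tool's axes as they then stand; what a row does not reach is not made up. A row lasts 1/8 s, in which the tool goes at most 62.5 mm and 10.7 degrees, less where a joint would pass 70% of its speed; a pose out of reach is approached as far as the arm can. A call with a gripper value outside its range is refused whole. The fingers move at their own pace and stop on an object; "force" is the grip in N (left out, the last holds). Time passes only in rows, so rows that do not move let the fingers close. It gives the time, the measured TCP pose, the force and the opening at its end, in the units of the state.
- manip.get_obs(): the state, without advancing time (a new reading comes with each control period).
- viewer.camera(name): name is "scene" or "top" or "wrist"; returns (picture, depth): 384x512x3 uint8, red, green, blue; 384x512 float32, m along the optical axis (not along the pixel's ray), 0 where there is no reading.
- viewer.calibration(name): a dict with "fx", "fy", "cx", "cy" (pixels), "R" (3x3) and "t" (3): a world point X has camera coordinates R X + t; the wrist camera has in their place "T_tool_cam" (4x4, takes a point from camera to tool coordinates, whose origin is the TCP and whose axes are the flange's). Camera axes: x right, y down, z forward; pixel columns grow to the right and rows downward; lengths in m; the calibration is good to about 2 mm. A picture is of the moment at which its call begins: read the wrist's pose just before it. calibration takes no time and is no camera call.
- manip.hand_in(): hands the job in, once; it reports no verdict.
The state is a dict: "clock": time; "joint_pos": joint angles; "joint_velocities": joint speeds; "tau": joint torques, N m; "position": TCP position; "ee_rot": TCP orientation; "ft_force": force on the tool from outside, world axes, zero at the start; "torque": the same for the moment, N m; "grip_width": opening from 0.0 (shut) to 1.0 (fully open).
Only numpy, scipy, OpenCV 4.12 (cv2) and the standard library are available. Lean on these libraries where they do the work, as an engineer would, in place of code of your own. Each camera call takes 0.05 s, during which the arm holds its last target.

## Working session

There is one attempt and no reset: what is moved stays moved. The work goes in short steps, Python scripts to look and compute and a tool call to move; the robot and the scene stay as the last step left them, time stands still between calls to the robot, and variables do not carry over. Pictures are saved under pics/ and viewed, and the job is handed in when it is done.

Besides the shell and the picture viewer there is one more tool, called after "Call:" by a JSON object that holds its "api" and its "payload". move_arm: Moves the arm, as the interface text tells. Its arguments: {"type":"object","properties":{"deltas":{"type":"array"},"force":{"type":"number"}},"required":["deltas"]}

```bash
ls; mkdir -p pics; python3 - <<'E'
from workcell import manip, viewer
import cv2, numpy as np
o=manip.get_obs()
for k in o: print(k,np.round(o[k],3))
for n in ("top","scene"):
    p,d=viewer.camera(n); cv2.imwrite(f"pics/{n}0.png",p[:,:,::-1]); np.savez(f"pics/{n}0.npz",p=p,d=d)
    c=viewer.calibration(n); print(n,{k:np.round(v,4).tolist() for k,v in c.items()})
print(viewer.calibration("wrist"))
E
```

```text
pics
clock 0.0
joint_pos [ 1.182  0.333 -0.065  1.461  0.022  1.35  -0.088]
joint_velocities [ 0.002  0.001  0.001  0.001  0.    -0.    -0.001]
tau [ 1.0000e-03 -6.2545e+01  5.0000e-02 -3.9161e+01  1.6000e-02  1.0000e-02
 -0.0000e+00]
position [ 0.223 -0.583  0.204]
ee_rot [ 0.983  0.182 -0.    -0.001]
ft_force [ 0.079 -0.403 -0.556]
torque [-0.014  0.056 -0.015]
grip_width 1.002
top {'fx': 361.1639, 'fy': 361.1639, 'cx': 259.0267, 'cy': 193.9314, 'R': [[0.0046, -0.9999, -0.0155], [-0.9858, -0.002, -0.168], [0.168, 0.0161, -0.9857]], 't': [0.0406, 0.5621, 0.7954]}
scene {'fx': 416.6567, 'fy': 416.6567, 'cx': 260.6465, 'cy': 176.84, 'R': [[-0.3807, 0.9246, -0.0101], [0.6936, 0.2784, -0.6644], [-0.6115, -0.2599, -0.7474]], 't': [0.1914, -0.339, 1.5409]}
{'fx': 341.3848072191895, 'fy': 341.3848072191895, 'cx': 257.77565132240716, 'cy': 191.50691387215883, 'T_tool_cam': array([[ 4.19985338e-06, -9.46689149e-01, -3.22148498e-01,
         8.42541280e-02],
       [ 9.99999993e-01,  4.32315257e-05, -1.14006314e-04,
         1.71495777e-04],
       [ 1.21855512e-04, -3.22148495e-01,  9.46689142e-01,
        -1.68959171e-01],
       [ 0.00000000e+00,  0.00000000e+00,  0.00000000e+00,
         1.00000000e+00]])}
```

View pics/top0.png

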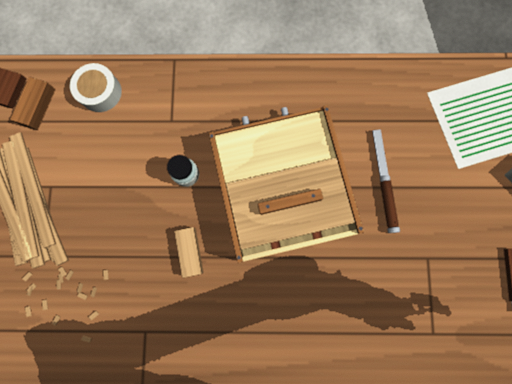

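View pics/scene0.png

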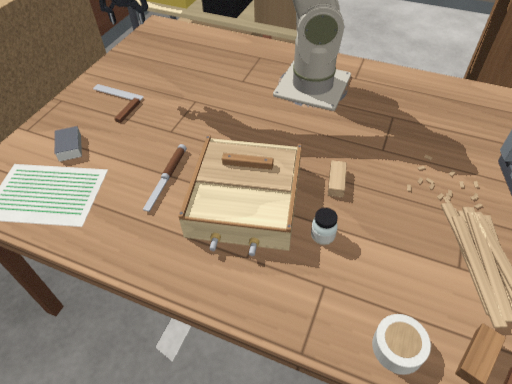

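The top view shows the box at about (211-360, 108-260), with the batten at about (290, 201). The chisel is to its right and the jar and offcut to its left. I'll zoom in next for accurate corners.

```bash
cat > h.py <<'E'
import numpy as np, cv2
from workcell import manip, viewer
from scipy.spatial.transform import Rotation as Ro
def ray(n,px,z,obs=None):
    c=viewer.calibration(n); px=np.atleast_2d(np.array(px,float))
    d=np.c_[(px[:,0]-c["cx"])/c["fx"],(px[:,1]-c["cy"])/c["fy"],np.ones(len(px))]
    if n=="wrist":
        T=c["T_tool_cam"]; R=Ro.from_quat(obs["ee_rot"]).as_matrix()
        D=d@T[:3,:3].T@R.T; C=R@T[:3,3]+np.array(obs["position"])
    else:
        D=d@c["R"]; C=-c["R"].T@c["t"]
    s=(z-C[2])/D[:,2]; return C+s[:,None]*D
E
python3 - <<'E'
import cv2
im=cv2.imread("pics/top0.png")[95:275,195:375]
cv2.imwrite("pics/top0z.png",cv2.resize(im,None,fx=3.3,fy=3.3,interpolation=cv2.INTER_CUBIC))
E
```

```text
(no output)
```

View pics/top0z.png

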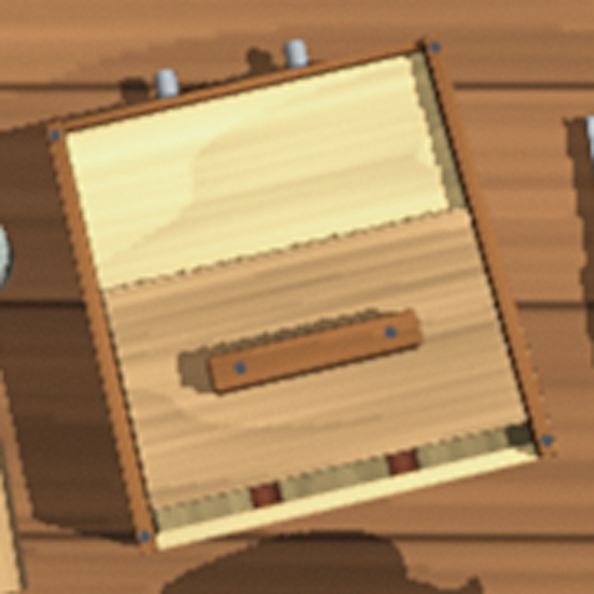

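The zoom shows strip corners near (50,132), (437,40), (553,452) and (146,550), and batten top corners at (209,361), (414,312), (421,345) and (219,394). The cover is partly open and two red handle ends are visible.

```bash
python3 - <<'E'
from h import *
f=lambda q:np.array(q)/3.3+[195,95]
C=ray("top",f([(50,132),(437,40),(553,452),(146,550)]),.094)[:,:2]   # FL FR NR NL
print(C.round(3)); 
print([np.linalg.norm(C[i]-C[(i+1)%4]).round(3) for i in range(4)])
u=C[0]+C[1]-C[2]-C[3]; v=C[0]+C[3]-C[1]-C[2]
a1=np.arctan2(u[1],u[0]); a2=np.arctan2(-v[0],v[1]); print("yaw",a1,a2)
a=(a1+a2)/2; c=C.mean(0)
ex=np.array([np.cos(a),np.sin(a)]); ey=np.array([-ex[1],ex[0]])
B=ray("top",f([(209,361),(414,312),(421,345),(219,394)]),.118)[:,:2]
print("batten",B.mean(0), "in box",((B-c)@np.c_[ex,ey]).round(4))
E1=ray("top",f([(110,288),(465,210),(525,424),(153,505)]),.092)[:,:2]
print("cover",((E1-c)@np.c_[ex,ey]).round(4))
print("box",c,a)
for n,x,y in (("+",-.045,.05),("-",-.045,-.05)): print(n,c+x*ex+y*ey)
o=manip.get_obs(); R=Ro.from_quat(o["ee_rot"]).as_matrix();print(R.round(3), o["clock"])
E
```

```text
[[ 0.69   0.154]
 [ 0.756 -0.114]
 [ 0.471 -0.182]
 [ 0.407  0.083]]
[np.float64(0.276), np.float64(0.293), np.float64(0.273), np.float64(0.291)]
yaw 0.23845522649348502 0.24057018217830492
batten [ 0.53286917 -0.02619026] in box [[-0.0385  0.0686]
 [-0.0385 -0.0679]
 [-0.0605 -0.0666]
 [-0.0608  0.0674]]
cover [[ 0.0292  0.1216]
 [ 0.025  -0.1248]
 [-0.1244 -0.1242]
 [-0.1187  0.1259]]
box [ 0.58112024 -0.01480613] 0.23951270433589497
+ [0.52554336 0.02309124]
- [ 0.54926628 -0.07405413]
[[ 0.934  0.358 -0.001]
 [ 0.358 -0.934  0.001]
 [-0.    -0.001 -1.   ]] 0.1
```

```bash
cat >> h.py <<'E'
c=np.array([0.5811,-0.0148]); a=0.2395
ex=np.array([np.cos(a),np.sin(a)]); ey=np.array([-ex[1],ex[0]])
def b2w(x,y,z): return np.r_[c+x*ex+y*ey,z]
def st():
    o=manip.get_obs(); p=np.array(o["position"]); R=Ro.from_quat(o["ee_rot"]).as_matrix()
    q=p[:2]-c
    print("t",round(float(o["clock"]),2),"box xyz",np.round([q@ex,q@ey,p[2]],4),"toolx-yaw-rel",np.degrees(np.arctan2(R[1,0],R[0,0])-a).round(2),"tilt",R[:,2].round(3),"F",np.round(o["ft_force"],1),"grip",o["grip_width"])
    print("joints",np.round(o["joint_pos"],2))
    return o,p,R
def plan(x,y,z):
    "target in box xy: shift in present tool axes, and in tool axes once yawed to box"
    o,p,R=st(); w=b2w(x,y,z)-p
    Rb=np.c_[np.r_[ex,0],np.r_[-ey,0],[0,0,-1]]
    print("now-axes",(R.T@w).round(4),"box-tool-axes",(Rb.T@w).round(4),"rotvec deg",np.degrees(Ro.from_matrix(R.T@Rb).as_rotvec()).round(2))
E
python3 -c "
from h import *
plan(-.105,0,.2)"
```

```text
t 0.1 box xyz [-0.4823 -0.4674  0.2038] toolx-yaw-rel 7.24 tilt [-0.001  0.001 -1.   ] F [-0.1  0.5  0.8] grip 0.9988155756831423
joints [ 1.18  0.33 -0.06  1.46  0.02  1.35 -0.09]
now-axes [ 0.4332 -0.4162  0.0043] box-tool-axes [ 0.3773 -0.4674  0.0038] rotvec deg [-0.07  0.01  7.24]
```

Call:
{"api": "move_arm", "payload": {"deltas": [[0,0,0,0,0,7.2,-1],[0.031,-0.039,0,0,0,0,-1],[0.031,-0.039,0,0,0,0,-1],[0.031,-0.039,0,0,0,0,-1],[0.031,-0.039,0,0,0,0,-1],[0.031,-0.039,0,0,0,0,-1],[0.031,-0.039,0,0,0,0,-1],[0.031,-0.039,0,0,0,0,-1],[0.031,-0.039,0,0,0,0,-1],[0.031,-0.039,0,0,0,0,-1]]}}

```text
clock: 1.35
position: [0.4114, -0.1748, 0.2044]
ee_rot: [0.993, 0.12, -0.0, 0.0]
ft_force: [0.8, -0.7, 0.3]
grip_width: -0.006
```

```bash
python3 -c "
from h import *
plan(-.105,0,.2)"
```

```text
t 1.35 box xyz [-0.2028 -0.1152  0.2044] toolx-yaw-rel 0.03 tilt [-0. -0. -1.] F [ 0.8 -0.7  0.3] grip -0.006498938625151771
joints [ 0.75 -0.04 -0.43  1.88 -0.02  1.3  -1.01]
now-axes [ 0.0979 -0.1151  0.0044] box-tool-axes [ 0.0978 -0.1152  0.0044] rotvec deg [0.01 0.01 0.03]
```

Call:
{"api": "move_arm", "payload": {"deltas": [[0.032,-0.038,0,0,0,0,-1],[0.032,-0.038,0,0,0,0,-1],[0.032,-0.038,0,0,0,0,-1],[0,0,0,0,0,0,-1]]}}

```text
clock: 1.85
position: [0.478, -0.0388, 0.2044]
ee_rot: [0.992, 0.123, 0.0, -0.001]
ft_force: [-0.0, -0.4, -0.4]
grip_width: -0.004
```

```bash
python3 -c "
from h import *
plan(-.105,0,.1)
p,d=viewer.camera('wrist'); cv2.imwrite('pics/w1.png',p[:,:,::-1])
"
```

```text
t 1.85 box xyz [-0.1058  0.0012  0.2044] toolx-yaw-rel 0.4 tilt [ 0.     0.001 -1.   ] F [-0.  -0.4 -0.4] grip -0.003688168968335733
joints [ 0.58  0.05 -0.6   1.8   0.03  1.3  -1.35]
now-axes [0.0008 0.0013 0.1044] box-tool-axes [0.0008 0.0012 0.1044] rotvec deg [-0.08 -0.02  0.4 ]
```

View pics/w1.png

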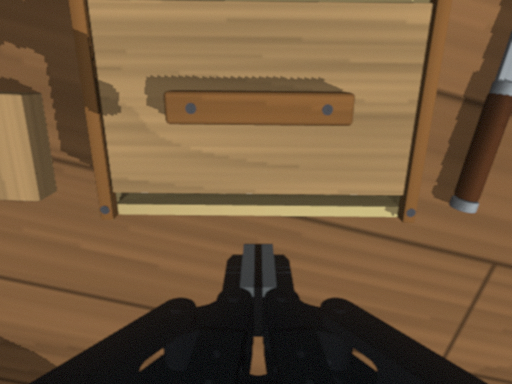

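The wrist view shows the batten's near edge at about row 125, columns 166-352. The strip ends are at about (104,215) and (411,217), and the shut fingers are at (258,245).

```bash
python3 -c "
from h import *
o,p,R=st()
for px,z in (((166,123),.118),((352,125),.118),((166,92),.118),((353,93),.118),((99,217),.094),((417,219),.094)):
    w=ray('wrist',px,z,o)[0,:2]-c; print(px,(w@ex).round(4),(w@ey).round(4))
"
```

```text
t 1.9 box xyz [-0.1071 -0.0011  0.2042] toolx-yaw-rel 0.23 tilt [-0.001  0.    -1.   ] F [-0.7 -0.2 -0.6] grip 0.0007783070044606244
joints [ 0.58  0.05 -0.6   1.8   0.03  1.3  -1.35]
(166, 123) -0.0565 0.067
(352, 125) -0.0574 -0.0706
(166, 92) -0.0344 0.0651
(353, 93) -0.0346 -0.0692
(99, 217) -0.1423 0.1396
(417, 219) -0.1431 -0.1426
```

Call:
{"api": "move_arm", "payload": {"deltas": [[0,0,0.05,0,0,0,-1],[0,0,0.04,0,0,0,-1],[0,0,0.014,0,0,0,-1],[0,0,0,0,0,0,-1],[0.012,0,0,0,0,0,-1],[0.012,0,0,0,0,0,-1],[0.01,0,0,0,0,0,-1]]}}

```text
clock: 2.78
position: [0.5118, -0.0344, 0.1012]
ee_rot: [0.993, 0.12, 0.001, 0.0]
ft_force: [-0.0, -0.2, 0.6]
grip_width: -0.001
```

```bash
python3 -c "
from h import *
st()
p,d=viewer.camera('wrist'); cv2.imwrite('pics/w2.png',p[:,:,::-1])
"
```

```text
t 2.77 box xyz [-0.072  -0.0026  0.1012] toolx-yaw-rel 0.05 tilt [ 0.001  0.    -1.   ] F [-0.  -0.2  0.6] grip -0.001072867002410713
joints [ 0.52  0.23 -0.6   1.86  0.14  1.1  -1.46]
```

View pics/w2.png

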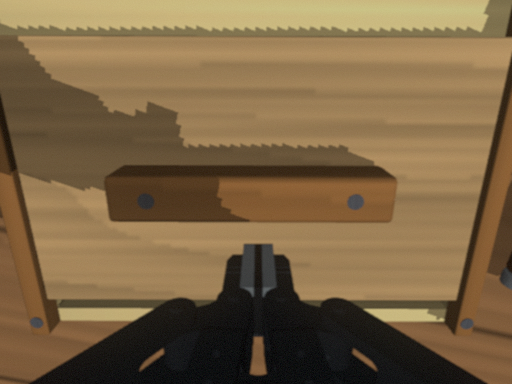

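The fingers are at (258,245), just short of the batten and level with it, so I'll push.

Call:
{"api": "move_arm", "payload": {"deltas": [[0.01,0,0,0,0,0,-1],[0.012,0,0,0,0,0,-1],[0.012,0,0,0,0,0,-1],[0.012,0,0,0,0,0,-1],[0.012,0,0,0,0,0,-1],[0.012,0,0,0,0,0,-1],[0.012,0,0,0,0,0,-1],[0.012,0,0,0,0,0,-1],[0.01,0,0,0,0,0,-1]]}}

```text
clock: 3.95
position: [0.612, -0.0098, 0.1005]
ee_rot: [0.993, 0.12, 0.0, 0.0]
ft_force: [-0.4, 0.3, -0.1]
grip_width: 0.0
```

```bash
python3 -c "
from h import *
st()
p,d=viewer.camera('top'); cv2.imwrite('pics/t3.png',cv2.resize(p[95:275,195:375,::-1],None,fx=3.3,fy=3.3))
"
```

```text
t 3.95 box xyz [ 0.0312 -0.0024  0.1005] toolx-yaw-rel 0.04 tilt [ 0. -0. -1.] F [-0.4  0.3 -0.1] grip 7.112951452021165e-05
joints [ 0.39  0.44 -0.58  1.6   0.25  1.18 -1.57]
```

View pics/t3.png

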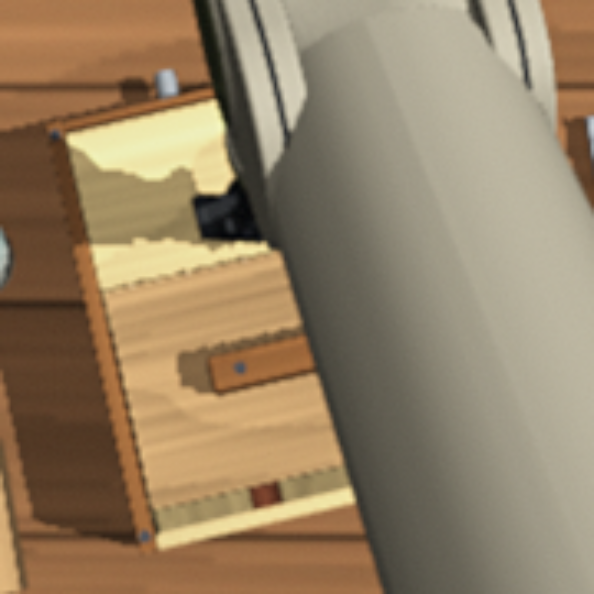

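```bash
python3 -c "
from h import *
st()
p,d=viewer.camera('wrist'); cv2.imwrite('pics/w4.png',p[:,:,::-1])
p,d=viewer.camera('scene'); cv2.imwrite('pics/s4.png',cv2.resize(p[60:280,120:400,::-1],None,fx=2.5,fy=2.5))
"
```

```text
t 4.0 box xyz [ 0.0321 -0.0023  0.1005] toolx-yaw-rel 0.05 tilt [ 0.001  0.    -1.   ] F [-0.1 -1.  -0.2] grip -0.0032384017649291596
joints [ 0.39  0.44 -0.58  1.6   0.26  1.18 -1.57]
```

View pics/w4.png

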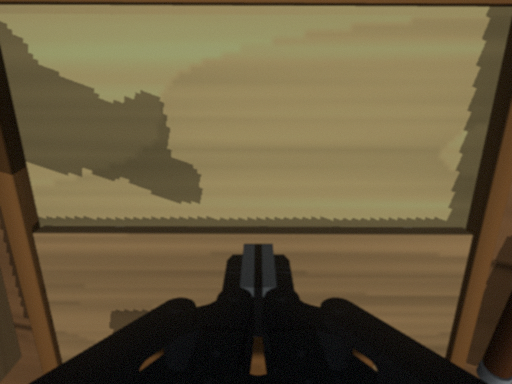

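View pics/s4.png

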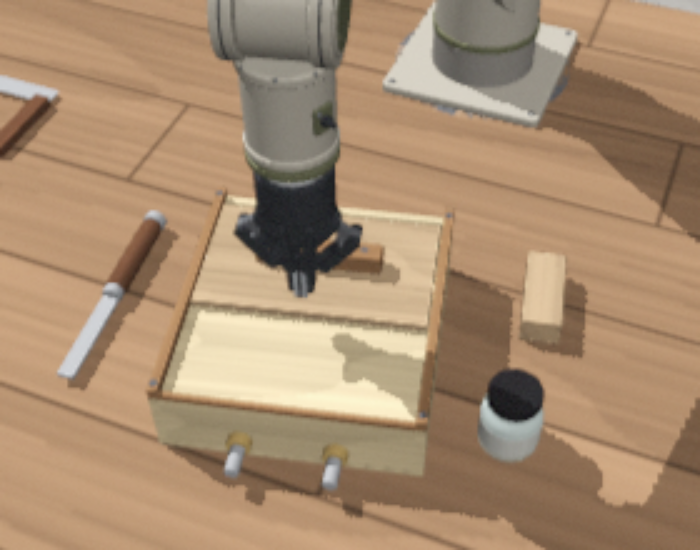

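The cover hasn't moved: the batten is now behind the fingers and there was no force. The tip must have passed above it, so I'll check heights with depth.

```bash
python3 - <<'E'
from h import *
D=np.load("pics/top0.npz")["d"]; k=viewer.calibration("top")
def pt(k,d,u,v):
    z=np.median(d[v-1:v+2,u-1:u+2]); q=np.array([(u-k["cx"])/k["fx"]*z,(v-k["cy"])/k["fy"]*z,z]); return k["R"].T@(q-k["t"])
f=lambda q:(np.array(q)/3.3+[195,95]).round().astype(int)
for nm,q in (("batten",(310,350)),("batten2",(260,364)),("cover",(300,430)),("deck",(280,180)),("deck2",(180,200))): print(nm,pt(k,D,*f(q)).round(3))
print("bench",pt(k,D,150,200).round(3),pt(k,D,300,300).round(3),pt(k,D,400,150).round(3))
o=manip.get_obs(); p,d=viewer.camera("wrist"); w=viewer.calibration("wrist"); T=w["T_tool_cam"];R=Ro.from_quat(o["ee_rot"]).as_matrix()
for u,v in ((252,248),(264,248),(250,270),(258,200),(200,240),(400,240),(258,100),(495,250)):
    z=d[v,u]; q=np.array([(u-w["cx"])/w["fx"]*z,(v-w["cy"])/w["fy"]*z,z]); tq=T[:3,:3]@q+T[:3,3]; print(u,v,"tool",tq.round(4),"world",(R@tq+o["position"]).round(4))
sc=viewer.calibration("scene")
_,ds=viewer.camera("scene")
for u,v in ((300,285),(300,290),(360,255),(340,255),(375,255),(300,350),(350,290)):
    print("scene",u,v,pt(sc,ds,int(120+u/2.5),int(60+v/2.5)).round(3))
print(o["position"])
E
```

```text
batten [ 0.535 -0.023  0.117]
batten2 [0.526 0.009 0.118]
cover [ 0.486 -0.017  0.091]
deck [ 0.659 -0.006  0.08 ]
deck2 [0.644 0.063 0.08 ]
bench [0.554 0.313 0.   ] [ 0.318 -0.054 -0.001] [ 0.683 -0.31  -0.001]
252 248 tool [ 0.0125 -0.0025 -0.0351] world [ 0.623  -0.0042  0.1354]
264 248 tool [ 0.0122  0.0027 -0.0345] world [ 0.624  -0.0094  0.1349]
250 270 tool [ 0.0123 -0.003  -0.0527] world [ 0.6227 -0.0038  0.153 ]
258 200 tool [0.0141 0.0001 0.0214] world [ 0.6253 -0.0064  0.0789]
200 240 tool [-0.0055 -0.0333  0.0081] world [0.5983 0.0213 0.0923]
400 240 tool [-0.0058  0.0822  0.0088] world [ 0.6254 -0.0909  0.0916]
258 100 tool [0.0718 0.0001 0.0198] world [0.6812 0.0073 0.0806]
495 250 tool [-0.0626  0.2107  0.1014] world [ 0.6008 -0.2292 -0.0011]
scene 300 285 [ 0.622 -0.006  0.148]
scene 300 290 [ 0.621 -0.006  0.139]
scene 360 255 [0.535 0.024 0.119]
scene 340 255 [0.612 0.035 0.198]
scene 375 255 [0.53  0.04  0.119]
scene 300 350 [0.652 0.005 0.083]
scene 350 290 [0.566 0.025 0.095]
[ 0.61148662 -0.00968688  0.10034802]
```

```bash
python3 - <<'E'
from h import *
o=manip.get_obs(); R=Ro.from_quat(o["ee_rot"]).as_matrix(); P=np.array(o["position"])
def cloud(n):
    _,d=viewer.camera(n); k=viewer.calibration(n); v,u=np.mgrid[:384,:512]; ok=d>0
    q=np.c_[((u-k["cx"])/k["fx"]*d)[ok],((v-k["cy"])/k["fy"]*d)[ok],d[ok]]
    if n=="wrist":
        T=k["T_tool_cam"]; return q@T[:3,:3].T+T[:3,3]
    return ((q-k["t"])@k["R"]-P)@R
for n in ("wrist","scene"):
    t=cloud(n); m=(abs(t[:,0])<.03)&(abs(t[:,1])<.03)&(t[:,2]<-.003)&(t[:,2]>-.1)
    s=t[m]; s=s[np.argsort(-s[:,2])]
    print(n,len(s)); print(s[:12].round(4))
    for a0 in np.arange(-.06,0,.01):
        q=s[(s[:,2]>a0)&(s[:,2]<a0+.01)]
        if len(q): print(a0.round(3),len(q),q.min(0).round(4),q.max(0).round(4))
E
```

```text
wrist 15265
[[ 0.0117 -0.0004 -0.0298]
 [ 0.0118  0.0019 -0.03  ]
 [ 0.012   0.0046 -0.0303]
 [ 0.012   0.0015 -0.0304]
 [ 0.0121  0.0005 -0.0305]
 [ 0.0121  0.0051 -0.0305]
 [ 0.0121 -0.0017 -0.0305]
 [ 0.0121  0.0042 -0.0305]
 [ 0.0121  0.001  -0.0305]
 [ 0.0121 -0.0049 -0.0305]
 [ 0.0121  0.0024 -0.0306]
 [ 0.0121  0.0001 -0.0306]]
-0.06 901 [ 0.0073 -0.0138 -0.06  ] [ 0.0133  0.0135 -0.05  ]
-0.05 824 [ 0.0069 -0.0137 -0.05  ] [ 0.0132  0.0135 -0.04  ]
-0.04 522 [ 0.0075 -0.0135 -0.04  ] [ 0.013   0.0134 -0.03  ]
-0.03 1 [ 0.0117 -0.0004 -0.0298] [ 0.0117 -0.0004 -0.0298]
scene 288
[[ 0.011  -0.0061 -0.0318]
 [ 0.0094  0.002  -0.0326]
 [ 0.0051 -0.0103 -0.0336]
 [ 0.0099 -0.0034 -0.0339]
 [ 0.0122  0.0065 -0.035 ]
 [ 0.0106 -0.0061 -0.0352]
 [ 0.0131  0.0037 -0.0365]
 [ 0.0102  0.0068 -0.0366]
 [ 0.0087 -0.0085 -0.0373]
 [ 0.0104  0.0016 -0.0375]
 [ 0.0083  0.0097 -0.0378]
 [ 0.0055  0.0102 -0.0385]]
-0.06 30 [-0.0019 -0.0131 -0.0599] [ 0.0129  0.0142 -0.05  ]
-0.05 31 [ 0.0017 -0.0133 -0.0499] [ 0.0133  0.0126 -0.04  ]
-0.04 18 [ 0.0051 -0.0103 -0.0397] [ 0.0142  0.0102 -0.0318]
```

Both cameras put the fingertips 30 mm behind the reported TCP (tool z = -0.030), which explains the pass over the batten. Before going lower I'll check where the wider gripper body begins relative to the tips.

```bash
python3 - <<'E'
from h import *
o=manip.get_obs(); R=Ro.from_quat(o["ee_rot"]).as_matrix(); P=np.array(o["position"])
for n in ("scene","wrist","top"):
    _,d=viewer.camera(n); k=viewer.calibration(n); v,u=np.mgrid[:384,:512]; ok=d>0
    q=np.c_[((u-k["cx"])/k["fx"]*d)[ok],((v-k["cy"])/k["fy"]*d)[ok],d[ok]]
    t=(q@k["T_tool_cam"][:3,:3].T+k["T_tool_cam"][:3,3]) if n=="wrist" else ((q-k["t"])@k["R"]-P)@R
    t=t[(abs(t[:,0])<.07)&(abs(t[:,1])<.09)]
    print(n)
    for a0 in np.arange(-.2,-.02,.01):
        q=t[(t[:,2]>a0)&(t[:,2]<a0+.01)]
        if len(q)>3: print(a0.round(3),len(q),q[:,:2].min(0).round(3),q[:,:2].max(0).round(3))
E
```

```text
scene
-0.2 109 [-0.003 -0.037] [0.038 0.034]
-0.19 108 [ 0.001 -0.037] [0.039 0.035]
-0.18 100 [ 0.002 -0.037] [0.039 0.033]
-0.17 92 [ 0.004 -0.037] [0.039 0.034]
-0.16 24 [ 0.004 -0.037] [0.037 0.037]
-0.15 40 [-0.008 -0.041] [0.013 0.04 ]
-0.14 109 [-0.007 -0.045] [0.023 0.045]
-0.13 171 [-0.013 -0.06 ] [0.021 0.061]
-0.12 141 [-0.013 -0.061] [0.021 0.062]
-0.11 101 [-0.006 -0.056] [0.019 0.058]
-0.1 88 [-0.011 -0.046] [0.018 0.048]
-0.09 117 [-0.012 -0.041] [0.015 0.042]
-0.08 68 [-0.015 -0.033] [0.017 0.032]
-0.07 24 [-0.001 -0.015] [0.012 0.01 ]
-0.06 32 [-0.001 -0.013] [0.013 0.014]
-0.05 29 [ 0.003 -0.013] [0.015 0.012]
-0.04 19 [ 0.004 -0.011] [0.012 0.013]
-0.03 7 [-0.07  -0.065] [-0.062 -0.041]
wrist
-0.12 43 [ 0.019 -0.017] [0.02  0.017]
-0.11 6490 [ 0.008 -0.056] [0.02  0.056]
-0.1 7349 [ 0.001 -0.052] [0.02  0.052]
-0.09 7816 [-0.01  -0.044] [0.017 0.043]
-0.08 4183 [-0.011 -0.036] [0.016 0.036]
-0.07 1251 [-0.01  -0.021] [0.015 0.021]
-0.06 910 [ 0.007 -0.014] [0.013 0.014]
-0.05 805 [ 0.007 -0.014] [0.013 0.013]
-0.04 528 [ 0.007 -0.014] [0.013 0.013]
top
-0.18 9 [-0.015 -0.037] [-0.001 -0.033]
-0.17 7 [-0.018 -0.036] [ 0.    -0.032]
-0.16 7 [-0.015 -0.036] [ 0.    -0.033]
-0.15 17 [-0.01  -0.039] [ 0.01  -0.033]
-0.14 25 [-0.011 -0.043] [ 0.006 -0.031]
-0.13 63 [-0.011 -0.058] [ 0.011 -0.029]
-0.12 84 [-0.014 -0.06 ] [ 0.012 -0.037]
-0.11 17 [-0.012 -0.051] [-0.004 -0.034]
-0.1 18 [-0.012 -0.043] [-0.004 -0.028]
-0.09 20 [-0.012 -0.037] [-0.    -0.024]
-0.08 6 [-0.013 -0.033] [-0.001 -0.025]
```

Measured finger and gripper geometry:
- The whole gripper sits 30 mm back from the stated TCP, so tip height = TCP z + 0.030.
- The fingers stay slim for about 35 mm above the tip, within ±13 mm.

I'll back off and redo the push with that correction.

Call:
{"api": "move_arm", "payload": {"deltas": [[0,0,-0.02,0,0,0,-1],[-0.045,0,0,0,0,0,-1],[-0.045,0,0,0,0,0,-1],[-0.047,0,0,0,0,0,-1],[0,0,0,0,0,0,-1],[0,0,0.03,0,0,0,-1],[0,0,0.018,0,0,0,-1],[0,0,0,0,0,0,-1]]}}

```text
clock: 5.45
position: [0.4779, -0.0421, 0.0719]
ee_rot: [0.993, 0.12, -0.001, -0.001]
ft_force: [-0.4, -0.0, -0.4]
grip_width: -0.001
```

```bash
python3 -c "
from h import *
st()
p,d=viewer.camera('wrist'); cv2.imwrite('pics/w5.png',p[:,:,::-1])
"
```

```text
t 5.45 box xyz [-0.1067 -0.002   0.0719] toolx-yaw-rel 0.08 tilt [-0.002  0.001 -1.   ] F [-0.4 -0.  -0.4] grip -0.0013709117424925846
joints [ 0.56  0.19 -0.61  1.96  0.13  1.03 -1.44]
```

View pics/w5.png

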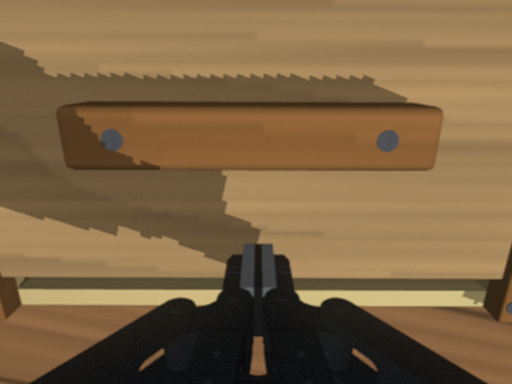

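The fingertips at (258,245) are now in front of the batten, whose near edge is at row 168. I'll start with a short push and check it.

Call:
{"api": "move_arm", "payload": {"deltas": [[0.012,0,0,0,0,0,-1],[0.012,0,0,0,0,0,-1],[0.01,0,0,0,0,0,-1],[0.01,0,0,0,0,0,-1],[0.01,0,0,0,0,0,-1],[0.01,0,0,0,0,0,-1]]}}

```text
clock: 6.25
position: [0.5408, -0.0273, 0.0725]
ee_rot: [0.993, 0.12, -0.0, 0.0]
ft_force: [-2.5, -0.3, 2.5]
grip_width: -0.006
```

```bash
python3 -c "
from h import *
st()
p,d=viewer.camera('wrist'); cv2.imwrite('pics/w6.png',p[:,:,::-1])
"
```

```text
t 6.25 box xyz [-0.0421 -0.0026  0.0725] toolx-yaw-rel 0.03 tilt [-0. -0. -1.] F [-2.5 -0.3  2.5] grip -0.006210838554970445
joints [ 0.48  0.33 -0.6   1.81  0.21  1.07 -1.52]
```

View pics/w6.png

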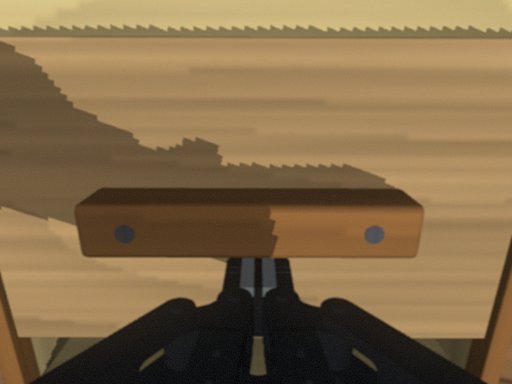

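The fingers are in contact with the batten at (258,257) with about 2.5 N, and the cover is sliding. Continuing the push.

Call:
{"api": "move_arm", "payload": {"deltas": [[0.011,0,0,0,0,0,-1],[0.011,0,0,0,0,0,-1],[0.011,0,0,0,0,0,-1],[0.011,0,0,0,0,0,-1],[0.011,0,0,0,0,0,-1],[0.011,0,0,0,0,0,-1],[0.011,0,0,0,0,0,-1],[0.004,0,0,0,0,0,-1]]}}

```text
clock: 7.3
position: [0.6198, -0.0079, 0.0725]
ee_rot: [0.993, 0.12, 0.0, -0.0]
ft_force: [-2.3, -0.6, 0.8]
grip_width: -0.001
```

```bash
python3 -c "
from h import *
st()
"
```

```text
t 7.3 box xyz [ 0.0392 -0.0025  0.0725] toolx-yaw-rel 0.04 tilt [ 0.  0. -1.] F [-2.3 -0.6  0.8] grip -0.0014041878055303437
joints [ 0.38  0.49 -0.57  1.6   0.28  1.14 -1.59]
```

Still only friction force, so I'll make small steps toward the stop and watch for a rise.

Call:
{"api": "move_arm", "payload": {"deltas": [[0.004,0,0,0,0,0,-1],[0.003,0,0,0,0,0,-1]]}}

```text
clock: 7.55
position: [0.6259, -0.0065, 0.0725]
ee_rot: [0.993, 0.12, -0.0, 0.0]
ft_force: [-1.9, -1.0, -0.2]
grip_width: -0.002
```

Call:
{"api": "move_arm", "payload": {"deltas": [[0.003,0,0,0,0,0,-1],[0,0,0,0,0,0,-1]]}}

```text
clock: 7.8
position: [0.6291, -0.0056, 0.0726]
ee_rot: [0.993, 0.12, 0.0, -0.0]
ft_force: [-0.7, -1.2, -0.4]
grip_width: 0.003
```

```bash
python3 -c "
from h import *
st()
p,d=viewer.camera('scene'); cv2.imwrite('pics/s7.png',cv2.resize(p[120:280,160:340,::-1],None,fx=3.3,fy=3.3))
p,d=viewer.camera('wrist'); cv2.imwrite('pics/w7.png',p[:,:,::-1])
"
```

```text
t 7.8 box xyz [ 0.0488 -0.0024  0.0726] toolx-yaw-rel 0.04 tilt [ 0.001  0.    -1.   ] F [-0.7 -1.2 -0.4] grip 0.003065021282474978
joints [ 0.37  0.51 -0.57  1.58  0.29  1.14 -1.59]
```

View pics/s7.png

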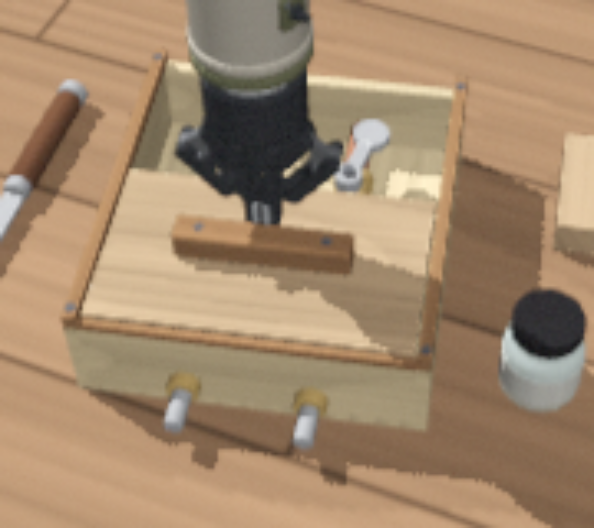

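View pics/w7.png

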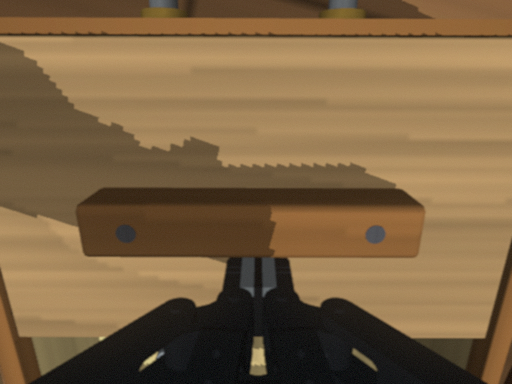

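The cover's far edge is a few mm from the far strip (wrist rows 17-37). The round-plate handle at scene (355,150) is the +y valve. A few more mm to the stop.

Call:
{"api": "move_arm", "payload": {"deltas": [[0.004,0,0,0,0,0,-1],[0.003,0,0,0,0,0,-1]]}}

```text
clock: 8.15
position: [0.6334, -0.0045, 0.0725]
ee_rot: [0.993, 0.12, -0.003, 0.0]
ft_force: [-24.3, -4.0, 16.3]
grip_width: -0.001
```

Call:
{"api": "move_arm", "payload": {"deltas": [[0.003,0,0,0,0,0,-1],[0,0,0,0,0,0,-1]]}}

```text
clock: 8.4
position: [0.6333, -0.0046, 0.0725]
ee_rot: [0.993, 0.12, -0.006, 0.001]
ft_force: [-33.4, -5.2, 22.9]
grip_width: -0.001
```

```bash
python3 -c "
from h import *
st()
p,d=viewer.camera('wrist'); cv2.imwrite('pics/w8.png',p[:,:,::-1])
"
```

```text
t 8.4 box xyz [ 0.0532 -0.0025  0.0725] toolx-yaw-rel 0.01 tilt [-0.011 -0.003 -1.   ] F [-33.4  -5.2  22.9] grip -0.0005283821054950679
joints [ 0.36  0.52 -0.56  1.55  0.3   1.17 -1.6 ]
```

View pics/w8.png

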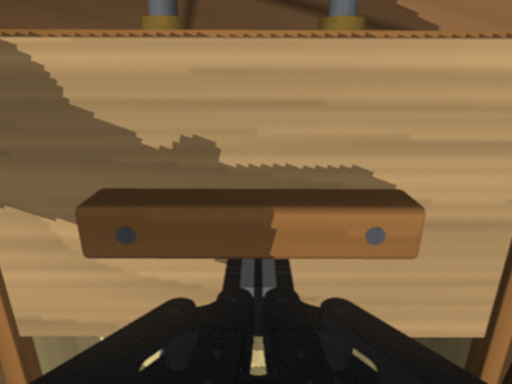

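The cover is at its stop: force rose to 33 N and the motion stalled. I'll back off gently, lift, and look into the opening.

Call:
{"api": "move_arm", "payload": {"deltas": [[-0.008,0,0,0,0,0,-1],[-0.012,0,0,0,0,0,-1],[-0.02,0,-0.04,0,0,0,-1],[-0.035,0,-0.04,0,0,0,-1],[-0.045,0,-0.02,0,0,0,-1],[-0.045,0,0,0,0,0,-1],[-0.03,0,0,0,0,0,-1],[0,0,0,0,0,0,-1],[0,0,0,0,0,0,-1]]}}

```text
clock: 9.57
position: [0.4497, -0.0496, 0.1728]
ee_rot: [0.993, 0.12, 0.001, 0.0]
ft_force: [-0.1, 0.9, 0.2]
grip_width: -0.003
```

```bash
python3 -c "
from h import *
o,_,_=st()
p,d=viewer.camera('wrist'); cv2.imwrite('pics/w9.png',p[:,:,::-1]); np.savez('pics/w9.npz',d=d,position=o['position'],ee_rot=o['ee_rot'])
p,d=viewer.camera('scene'); cv2.imwrite('pics/s9.png',cv2.resize(p[120:280,160:340,::-1],None,fx=3.3,fy=3.3))
p,d=viewer.camera('top'); cv2.imwrite('pics/t9.png',cv2.resize(p[95:275,195:375,::-1],None,fx=3.3,fy=3.3))
"
```

```text
t 9.57 box xyz [-0.136  -0.0027  0.1728] toolx-yaw-rel 0.04 tilt [ 0.001 -0.    -1.   ] F [-0.1  0.9  0.2] grip -0.0028847950354866916
joints [ 0.63  0.   -0.61  1.91  0.    1.23 -1.31]
```

View pics/w9.png

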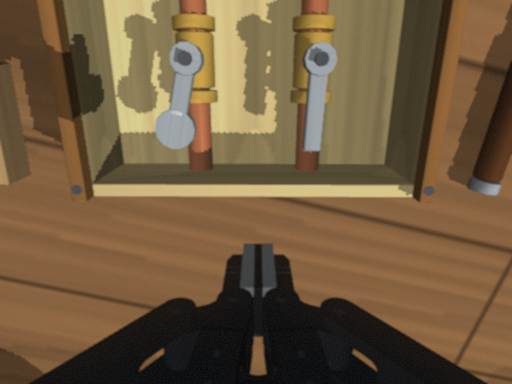

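View pics/s9.png

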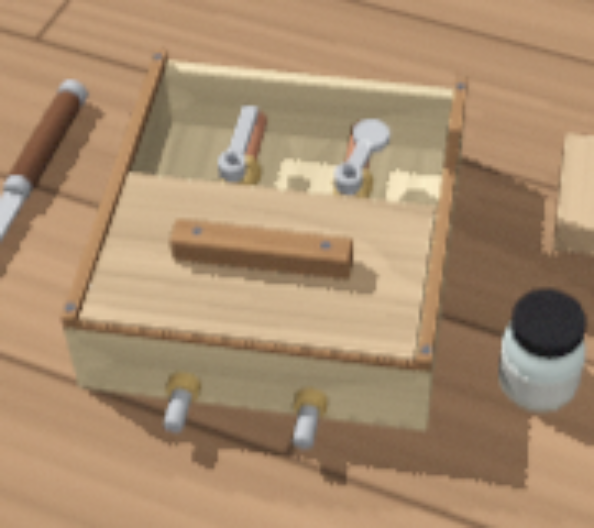

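View pics/t9.png

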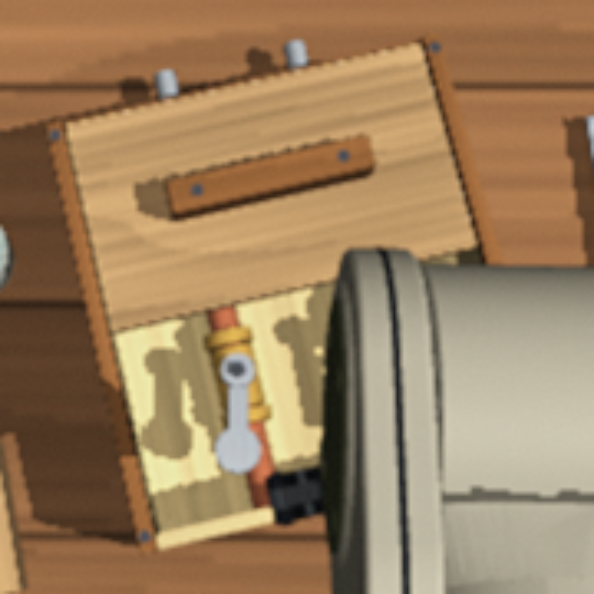

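The cover is flush with the far strip. In the wrist view the marked valve (+y) has its hub at (186,58) and plate at (176,129). The plain valve has its hub at (320,58) and bar end at (313,151).

```bash
python3 - <<'E'
from h import *
o=np.load("pics/w9.npz"); D=o["d"]
def bx(n,px,z):
    w=ray(n,px,z,o)[0,:2]-c; return np.round([w@ex,w@ey],4)
H=bx("wrist",(186,58),.073);P=bx("wrist",(176,129),.070);H2=bx("wrist",(320,58),.073);T2=bx("wrist",(313,151),.07)
print("wrist: hub",H,"plate",P,"plainhub",H2,"plaintip",T2)
f=lambda q:np.array(q)/3.3+[195,95]
h=bx("top",f((237,369)),.073);q=bx("top",f((238,450)),.070); print("top hub",h,"plate",q)
for a,b in((H,P),(h,q)):
    v=b-a; print("len",np.linalg.norm(v),"theta",np.arctan2(v[1],-v[0]))
print("strip ends",bx("wrist",(74,203),.094),bx("wrist",(437,202),.094),"near wall inner",bx("wrist",(250,184),.08),"outer",bx("wrist",(250,198),.08))
print(D[128:131,175:178],D[57:60,180:183])
E
```

```text
wrist: hub [-0.0396  0.0501] plate [-0.0918  0.0621] plainhub [-0.0395 -0.0483] plaintip [-0.1094 -0.0473]
top hub [-0.042   0.0506] plate [-0.0954  0.0629]
len 0.053561553375532346 theta 0.2259592176886408
len 0.05479826639593628 theta 0.2263885074942332
strip ends [-0.1454  0.1398] [-0.1444 -0.1416] near wall inner [-0.1343  0.0035] outer [-0.1463  0.0036]
[[0.27142227 0.2708059  0.27127993]
 [0.2713773  0.2704156  0.27197158]
 [0.27078667 0.27038282 0.2714692 ]] [[0.2461414  0.24646544 0.24634317]
 [0.24720576 0.24640493 0.24592562]
 [0.24660489 0.24586396 0.24728559]]
```

```bash
cat > path.py <<'E'
from h import *
from scipy.optimize import brentq
H=np.array([-.041,.050]); hx,hy=.0125,.0135; r=.046
def pos(th,extra=0.):
    u=np.array([-np.cos(th),np.sin(th)]); t=np.array([np.sin(th),np.cos(th)])
    P=lambda s:H+r*u-s*t; dc=H+.054*u
    g=lambda s:np.linalg.norm(np.maximum(abs(dc-P(s))-[hx,hy],0))-.016
    return P(brentq(g,.017,.06)+extra)
if __name__=="__main__":
    p0=pos(.226,.012); print("pre",p0.round(4)); plan(*p0,.027)
    th=np.linspace(.226,1.5708,13); W=np.array([pos(x) for x in th])
    print("contact",W[0].round(4))
    for a_,b,x in zip(W[:-1],W[1:],th[1:]): print(round(x,2),b.round(4),"tool step",((b-a_)*[1,-1]).round(4))
E
python3 path.py
```

```text
pre [-0.0949  0.0209]
t 9.72 box xyz [-0.1358 -0.0023  0.1724] toolx-yaw-rel 0.08 tilt [ 0.     0.001 -1.   ] F [ 0.2 -0.6  0.1] grip -0.0006732012207465161
joints [ 0.63  0.   -0.61  1.91  0.    1.23 -1.31]
now-axes [ 0.0409 -0.0231  0.1454] box-tool-axes [ 0.0409 -0.0232  0.1454] rotvec deg [-0.03 -0.02  0.08]
contact [-0.0922  0.0326]
0.34 [-0.0938  0.0384] tool step [-0.0016 -0.0058]
0.45 [-0.095  0.044] tool step [-0.0012 -0.0056]
0.56 [-0.0958  0.0493] tool step [-0.0008 -0.0053]
0.67 [-0.0965  0.0542] tool step [-0.0007 -0.0049]
0.79 [-0.0966  0.0595] tool step [-0.0001 -0.0053]
0.9 [-0.0957  0.0652] tool step [ 0.0009 -0.0057]
1.01 [-0.0938  0.0712] tool step [ 0.0019 -0.006 ]
1.12 [-0.0907  0.0771] tool step [ 0.003  -0.0059]
1.23 [-0.0866  0.0828] tool step [ 0.0041 -0.0057]
1.35 [-0.0815  0.088 ] tool step [ 0.0052 -0.0052]
1.46 [-0.0755  0.0924] tool step [ 0.0059 -0.0044]
1.57 [-0.0695  0.096 ] tool step [ 0.006  -0.0036]
```

First the translation above, then down to TCP z ≈ 0.06, where I'll take a look.

Call:
{"api": "move_arm", "payload": {"deltas": [[0.041,-0.018,0,0,0,0,-1],[0,0,0.045,0,0,0,-1],[0,0,0.045,0,0,0,-1],[0,0,0.02,0,0,0,-1],[0,0,0,0,0,0,-1]]}}

```text
clock: 10.35
position: [0.4838, -0.0219, 0.061]
ee_rot: [0.993, 0.12, -0.001, -0.001]
ft_force: [0.1, 0.5, 0.6]
grip_width: -0.002
```

```bash
python3 -c "
from h import *
st()
p,d=viewer.camera('wrist'); cv2.imwrite('pics/w10.png',p[:,:,::-1])
p,d=viewer.camera('scene'); cv2.imwrite('pics/s10.png',cv2.resize(p[110:220,180:320,::-1],None,fx=4.5,fy=4.5))
"
```

```text
t 10.35 box xyz [-0.0962  0.0162  0.061 ] toolx-yaw-rel 0.08 tilt [-0.003  0.001 -1.   ] F [0.1 0.5 0.6] grip -0.001720079442003258
joints [ 0.54  0.23 -0.64  1.96  0.16  1.01 -1.5 ]
```

View pics/w10.png

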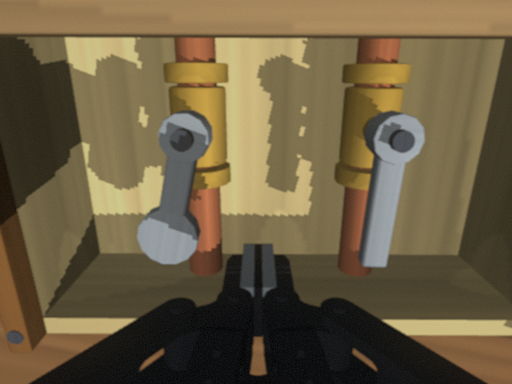

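View pics/s10.png

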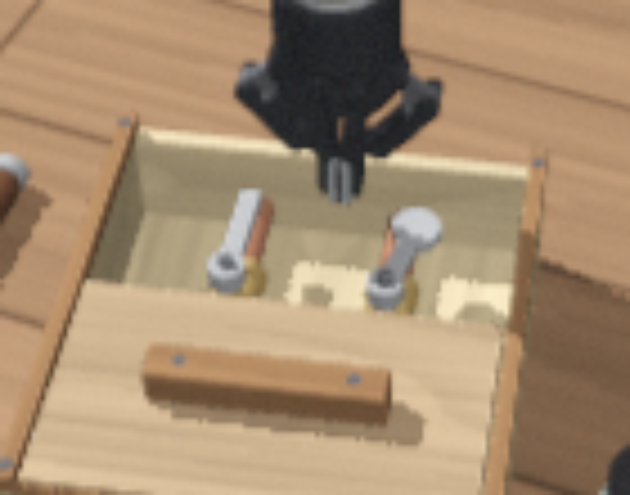

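The fingers hang between the two handles, with the plate at (168,235) to their left in the wrist view and the plain bar end at (375,265) clear to the right. I'll descend and make contact.

Call:
{"api": "move_arm", "payload": {"deltas": [[0,0,0.02,0,0,0,-1],[0,0,0.014,0,0,0,-1],[0,0,0,0,0,0,-1],[0.002,-0.006,0,0,0,0,-1],[0.002,-0.006,0,0,0,0,-1],[0,-0.005,0,0,0,0,-1],[-0.002,-0.006,0,0,0,0,-1]]}}

```text
clock: 11.32
position: [0.4819, 0.0002, 0.029]
ee_rot: [0.993, 0.12, 0.001, 0.0]
ft_force: [3.2, -3.1, -1.1]
grip_width: -0.001
```

```bash
python3 -c "
from h import *
st()
p,d=viewer.camera('wrist'); cv2.imwrite('pics/w11.png',p[:,:,::-1])
"
```

```text
t 11.32 box xyz [-0.0928  0.0381  0.029 ] toolx-yaw-rel 0.03 tilt [ 0.002 -0.001 -1.   ] F [ 3.2 -3.1 -1.1] grip -0.0005196121140455441
joints [ 0.49  0.27 -0.65  1.99  0.2   0.94 -1.59]
```

View pics/w11.png

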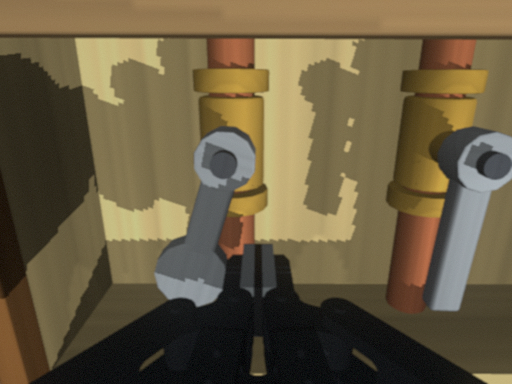

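The fingers touch the plate at (225,275) with about 4 N and the handle is turning. I'll lower 3 mm and follow the arc.

Call:
{"api": "move_arm", "payload": {"deltas": [[-0.002,-0.006,0.003,0,0,0,-1],[-0.001,-0.005,0,0,0,0,-1],[-0.001,-0.005,0,0,0,0,-1],[0,-0.005,0,0,0,0,-1],[0.001,-0.006,0,0,0,0,-1],[0.002,-0.006,0,0,0,0,-1]]}}

```text
clock: 12.12
position: [0.4717, 0.0325, 0.0252]
ee_rot: [0.993, 0.12, -0.001, 0.0]
ft_force: [0.7, -3.7, -0.6]
grip_width: -0.002
```

```bash
python3 -c "
from h import *
st()
p,d=viewer.camera('wrist'); cv2.imwrite('pics/w12.png',p[:,:,::-1])
"
```

```text
t 12.12 box xyz [-0.0951  0.0719  0.0252] toolx-yaw-rel 0.04 tilt [-0.001 -0.    -1.   ] F [ 0.7 -3.7 -0.6] grip -0.0015015333662127478
joints [ 0.45  0.26 -0.67  2.01  0.2   0.93 -1.66]
```

View pics/w12.png

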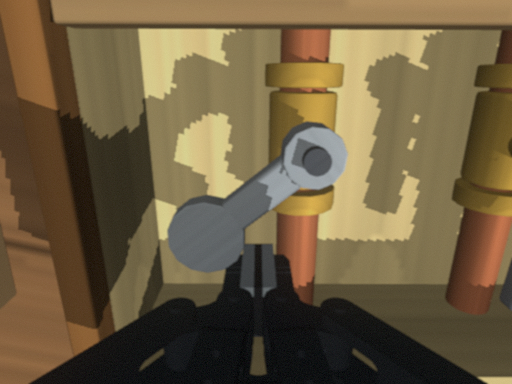

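The handle is now at about 1 rad, with the plate at (207,233) and the finger still behind it. Continuing the arc.

Call:
{"api": "move_arm", "payload": {"deltas": [[0.004,-0.005,0,0,0,0,-1],[0.004,-0.006,0,0,0,0,-1],[0.005,-0.005,0,0,0,0,-1],[0.006,-0.004,0,0,0,0,-1],[0,0,0,0,0,0,-1]]}}

```text
clock: 12.8
position: [0.4863, 0.0571, 0.0255]
ee_rot: [0.993, 0.12, 0.0, -0.0]
ft_force: [-0.1, -0.3, -0.7]
grip_width: 0.001
```

```bash
python3 -c "
from h import *
st()
p,d=viewer.camera('wrist'); cv2.imwrite('pics/w13.png',p[:,:,::-1])
"
```

```text
t 12.8 box xyz [-0.075   0.0923  0.0255] toolx-yaw-rel 0.08 tilt [ 0.     0.001 -1.   ] F [-0.1 -0.3 -0.7] grip 0.0008042434118315082
joints [ 0.4   0.3  -0.67  1.97  0.23  0.94 -1.72]
```

View pics/w13.png

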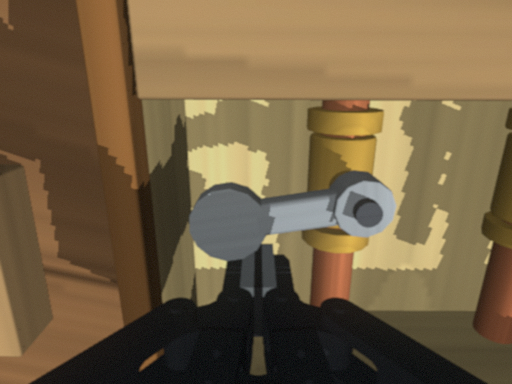

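The handle is nearly square (about 1.45 rad), with the plate at (228,222) and hub at (365,208). I'll push the last few mm along box x until the stop.

Call:
{"api": "move_arm", "payload": {"deltas": [[0.004,-0.001,0,0,0,0,-1],[0.003,0,0,0,0,0,-1]]}}

```text
clock: 13.1
position: [0.492, 0.0593, 0.0253]
ee_rot: [0.993, 0.12, -0.001, -0.0]
ft_force: [-5.3, 1.0, 0.8]
grip_width: 0.002
```

Call:
{"api": "move_arm", "payload": {"deltas": [[0.003,0,0,0,0,0,-1],[0,0,0,0,0,0,-1]]}}

```text
clock: 13.35
position: [0.495, 0.0595, 0.0253]
ee_rot: [0.993, 0.12, -0.001, -0.0]
ft_force: [-5.1, 0.1, 1.8]
grip_width: -0.001
```

```bash
python3 -c "
from h import *
st()
p,d=viewer.camera('wrist'); cv2.imwrite('pics/w14.png',p[:,:,::-1])
"
```

```text
t 13.35 box xyz [-0.066   0.0926  0.0253] toolx-yaw-rel 0.05 tilt [-0.001 -0.    -1.   ] F [-5.1  0.1  1.8] grip -0.0010895038181153195
joints [ 0.39  0.32 -0.67  1.95  0.24  0.95 -1.73]
```

View pics/w14.png

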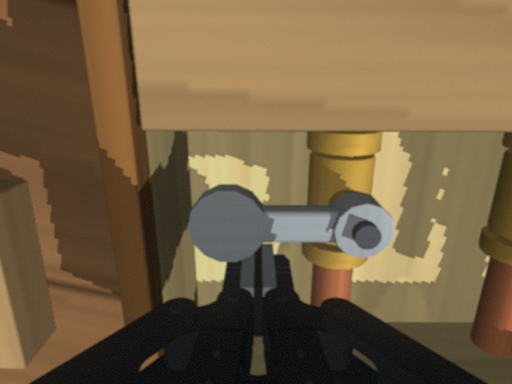

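The bar is almost square, with the plate at (227,222) and hub at (365,230), and force is steady at 5 N. A bit further, until the force rises.

Call:
{"api": "move_arm", "payload": {"deltas": [[0.002,0,0,0,0,0,-1],[0.002,0,0,0,0,0,-1]]}}

```text
clock: 13.65
position: [0.4959, 0.0595, 0.0246]
ee_rot: [0.993, 0.12, -0.004, 0.001]
ft_force: [-21.9, -4.5, 12.7]
grip_width: -0.003
```

Call:
{"api": "move_arm", "payload": {"deltas": [[0.001,0,0,0,0,0,-1],[0,0,0,0,0,0,-1]]}}

```text
clock: 13.9
position: [0.4962, 0.0591, 0.0243]
ee_rot: [0.993, 0.12, -0.004, 0.001]
ft_force: [-21.1, -5.6, 10.4]
grip_width: 0.0
```

The handle is at its stop: force rose to 21 N and the motion stalled. I'll back off along -x, lift, and retreat upward.

Call:
{"api": "move_arm", "payload": {"deltas": [[-0.006,0,0,0,0,0,-1],[-0.01,0.002,0,0,0,0,-1],[-0.008,0.005,0,0,0,0,-1],[0,0,-0.04,0,0,0,-1],[0,0,-0.05,0,0,0,-1],[0,0,-0.05,0,0,0,-1],[-0.03,0.04,0,0,0,0,-1],[0,0.05,0,0,0,0,-1],[0,0,0,0,0,0,-1],[0,0,0,0,0,0,-1]]}}

```text
clock: 15.15
position: [0.4709, -0.0462, 0.1656]
ee_rot: [0.993, 0.12, 0.0, -0.0]
ft_force: [0.7, -0.5, -0.4]
grip_width: -0.003
```

```bash
python3 -c "
from h import *
o,_,_=st()
p,d=viewer.camera('wrist'); cv2.imwrite('pics/w15.png',p[:,:,::-1]);np.savez('pics/w15.npz',position=o['position'],ee_rot=o['ee_rot'])
p,d=viewer.camera('scene'); cv2.imwrite('pics/s15.png',p[:,:,::-1])
p,d=viewer.camera('top'); cv2.imwrite('pics/t15.png',p[:,:,::-1])
"
```

```text
t 15.15 box xyz [-0.1145 -0.0044  0.1656] toolx-yaw-rel 0.02 tilt [ 0.001  0.    -1.   ] F [ 0.7 -0.5 -0.4] grip -0.0025851475453561867
joints [ 0.61  0.06 -0.62  1.87  0.04  1.22 -1.36]
```

View pics/w15.png

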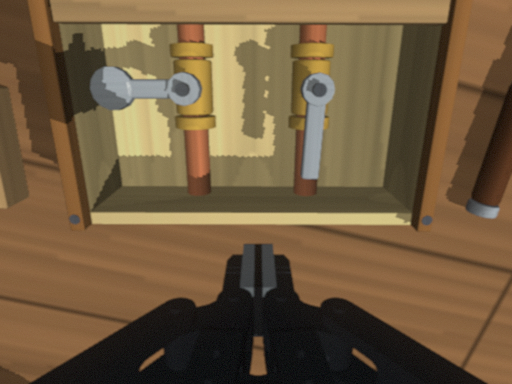

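View pics/s15.png

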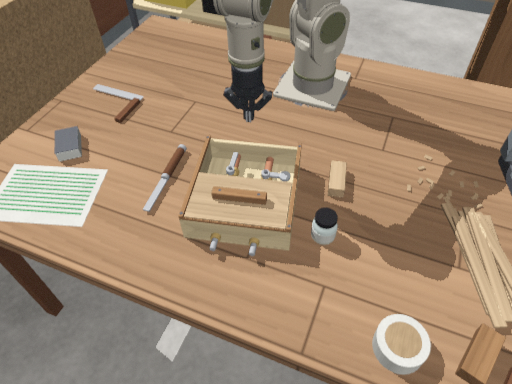

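View pics/t15.png

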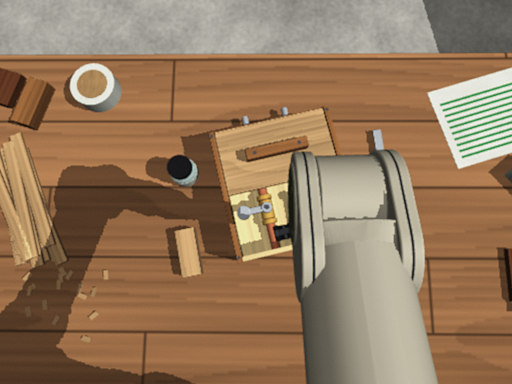

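The handle now points along box +y: hub (185,89), plate (111,88). The plain handle, chisel, jar and offcut look unmoved. A numeric check follows.

```bash
python3 - <<'E'
from h import *
o=np.load("pics/w15.npz")
def bx(px,z,n="wrist"):
    w=ray(n,px,z,o)[0,:2]-c; return w@np.c_[ex,ey]
v=bx((111,88),.07)-bx((185,89),.073); print("theta",np.arctan2(v[1],-v[0]))
print("plain tip",bx((311,179),.07),"hub",bx((318,89),.073))
f=lambda q:np.array(q)/3.3+[195,95]
print("batten centre shift", np.mean([bx(f(q),.118,"top") for q in ((166,181),(370,137),(375,170),(178,217))],0)-[-.0496,.0005])
b=cv2.imread("pics/scene0.png").astype(int); s=cv2.imread("pics/s15.png").astype(int)
df=(abs(b-s).max(2)>40)
for n,(u0,v0,u1,v1) in dict(chisel=(140,140,190,215),glue=(308,203,342,248),offcut=(325,155,350,200)).items(): print(n,df[v0:v1,u0:u1].mean())
E
```

```text
theta 1.5813750509338083
plain tip [-0.10952344 -0.04736966] hub [-0.03968071 -0.04854481]
batten centre shift [ 0.12131525 -0.00136415]
chisel 0.011466666666666667
glue 0.11503267973856209
offcut 0.06577777777777778
```

```bash
python3 -c "
from workcell import manip
o=manip.get_obs(); print(o['ft_force'],o['joint_velocities'])
print(manip.hand_in())"
```

```text
[2.71431882e-04 2.82310873e-01 3.90291427e-01] [-0.00153895  0.00171666  0.00386738 -0.00041085  0.00281596 -0.00018577
  0.00135882]
the job is handed in; nothing more can be done
None
```

The cover is slid fully back and the marked valve, the one on the box's +y side, is shut. I handed the job in after about 15 s on the robot's clock; no verdict was reported.

**What went wrong on the way:** my first push passed over the batten without touching it. The cameras' depth showed the fingertips 30 mm behind the stated TCP. I corrected for that and repeated the push.

**Last checks:**
- **Cover:** the batten moved about 121 mm from a start of about 24 mm. It ended at the stop, where the force rose to 33 N, flush against the far strip.
- **Marked handle:** the wrist camera gives 1.58 rad, and the force rose to about 21 N at its stop.
- **Plain handle:** its end measures within 1 mm of where it was before I pushed the marked handle.
- **Chisel, jar and offcut:** they look unmoved in the pictures. About 12% of pixels around the jar and 7% around the offcut changed from the start. I put that down to shadows and did not measure those positions again.
- **Robot:** clear of everything, with almost no force on the tool.

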